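# Bolt the reject bin's sprung flap open and drop the two rejects

## Task

Two of the hinge blanks on the bench have a broken corner and a red sticker: they belong in the red reject bin. First swing the bin's yellow sprung flap right up to its stop by the black grip of its bolt, hold it there against the spring and slide the bolt well home into the hole of the steel stay plate, so that the flap stays up by itself. Then drop both marked blanks through the slot into the bin and leave the flap bolted open; do not disturb the unmarked good blank, the glue bottle or the drill.

Things in the scene. Friction and masses are not known exactly. Their poses are not given: they have to be found in the camera images.
- reject_bin: red sheet-steel box fixed on the bench, 260 (x) x 220 (y) x 140 mm high, hollow, walls and floor 4 mm; origin at the centre of its underside, z up, x along its length, away from the robot within 0.22 rad, y towards the flap's hinge. Its deck (z = 140 mm) has a drop slot x -100..100, y -75..70 mm, covered by the yellow flap while that is down
- slot (a point): centre of the drop slot, in the deck's top face; axes as the bin. With the flap up nothing stands above the slot; the raised flap stands along its +y side, 70 mm from here at the nearest, up to z = 315 mm; the stay plate (top z = 324 mm) stands at the +x end beyond y = 88 mm (bin frame)
- flap_hinge (a point): middle of the flap's hinge pin, at (0, 85, 146) mm in the bin frame; the pin runs along the bin's x; same axes as the bin
- flap (a joint): angle of the yellow flap (210 x 165 mm, 0.4 kg), rad: 0 = shut, level over the slot on the -y side of the pin; swings up to a firm stop at 1.55 (upright). Torsion springs drive it shut: at the bolt grip about 5 N near shut, 6 to 7 N at the stop. Let go unbolted, it shuts. Bolted, it rests back on the hole's edge at about 1.49
- bolt (a joint): slide of the bolt along the bin's +x, m: starts drawn back (0 to 0.006), fully home at its stop 0.036; friction 1.5 N, stays where left. At 0 its round tip is 13 mm short of the stay plate (6 mm thick); counts as home beyond 0.026. It enters the hole only with the flap within 0.05 rad of its stop, else it meets the plate
- bolt_grip (a point): centre of the black rubber grip: round sleeve 20 mm thick, 90 mm long along the bin's x, on the bolt rod, parallel to the hinge pin, 150 mm from the pin along the flap and 42 mm off its face. Bin frame, mm: x = -20 + slide; flap shut: y -65, z 188, free from above; at the stop: y 124, z 297, the flap's top edge 43 mm to its -y side, 14 mm higher. Sleeve turns with the flap: pads slip round it
- keeper_hole (a point): centre of the hole (27 mm along y, 24 mm high) in the upright steel stay plate on the bin's far (+x) end, 133 mm from the bin's centre; same axes as the bin. The bolt rod goes through it along +x
- reject_a: marked blank to be thrown out: wood-coloured board 120 (x) x 45 (y) x 18 mm high, 0.05 to 0.1 kg, lying flat, with a round 35 mm bore 12 mm deep centred 32 mm along +x, a red round sticker near its middle and the -x, +y corner (22 x 17 mm) broken off; origin at the centre of its underside
- reject_b: the other marked blank to be thrown out, the same as reject_a
- good_blank: sound blank of the same size, with the bore but no sticker and all corners: leave it; origin at the centre of its underside
- glue_bottle: white glue bottle with red cap, 64 mm across, 190 mm high, standing: leave it; origin at the centre of its underside
- drill: cordless drill lying on its side, about 250 x 200 mm, 65 mm high: leave it; origin under its motor
Not all that is in view belongs to the job. What is shaped like the reject_a but blue is not meant.

How it is judged (in metres and radians):
On the way:
1. the flap is up and its bolt is home in the stay plate (flap above 1.4 rad, bolt beyond 26 mm), with both marked blanks still outside the bin (value of joint flap between 1.4 and 1.6 rad and value of joint bolt above 0.026 m and horizontal distance between each of reject_a, reject_b and reject_bin above 0.16 m), for 0.2 s.
At the end, for the whole second after the job is handed in: Both marked blanks lie at rest inside the red bin (centres within its walls and below 110 mm above the bench); the flap stands still above 1.4 rad, held by its bolt, which is slid out more than 26 mm. Good blank, glue bottle and drill are within 30 mm of where they stood (value of joint flap between 1.4 and 1.6 rad and value of joint bolt above 0.026 m and velocity of joint flap between -0.1 and 0.1 rad/s and x of reject_a in the frame of reject_bin between -0.126 and 0.126 m and y of reject_a in the frame of reject_bin between -0.106 and 0.106 m and z of reject_a in the frame of reject_bin between -0.005 and 0.11 m and linear speed of each of reject_a, reject_b below 0.03 m/s and x of reject_b in the frame of reject_bin between -0.126 and 0.126 m and y of reject_b in the frame of reject_bin between -0.106 and 0.106 m and z of reject_b in the frame of reject_bin between -0.005 and 0.11 m); the robot touches nothing.
It fails at once if the good blank is shifted by more than 30 mm (distance of good_blank from where it was at the start of the episode above 0.03 m).
It fails at once if the glue bottle is shifted by more than 30 mm (distance of glue_bottle from where it was at the start of the episode above 0.03 m).
It fails at once if the drill is shifted by more than 30 mm (distance of drill from where it was at the start of the episode above 0.03 m).
It fails at once if the glue bottle is tipped (angle between glue_bottle's own z axis and vertical above 0.35 rad).
It also fails if it takes over 72 s, if anything falls off the work surface, if the arm or the gripper's body presses on something with over 40 N, if the wrist force passes 120 N, or if a joint passes its speed limit or range.

## Robot

A 6-joint arm with a two-finger parallel gripper is mounted at the origin on the work surface. World frame = base frame: x ahead of the robot, y to its left, z up, the work surface at z = 0. Lengths are in mm, angles in rad, forces in N, time in s.
With the tool pointing down it reaches from about 325 to 875 mm from the base axis. Payload 4.4 kg.
Tool frame: the origin (TCP) lies on the centre line of the jaws, within the pads' length; the fingertips stand ahead of it and the grasp point (between the pads) lies 6 mm ahead of it (ctrl.tcp_to_tips is the z of the fingertips in the tool frame, in mm); z points along the fingers, y is the line along which they close (so a half turn about z gives the same grasp; the last joint's range is limited). The gripper opens to 85 mm and grips with 20 to 120 N. Pads are 22 mm wide; open, the fingers measure 114 mm over their backs; the gripper's body (76 mm by 85 mm) begins 54 mm behind the grasp point. The pads swing forward as they close: fully open they stand 13 mm farther back than shut.
Start: joints at [1.198, 0.207, 1.542, -0, 1.393, -0.15], TCP at [126.502, 560.914, 256.282] pointing down, gripper open.
Joint ranges: [-2.73, 2.73], [-0.86, 2.22], [0.23, 2.46], [-1.11, 4.25], [0.08, 2.63], [-2.82, 2.82]. Speed limits (rad/s): [2.79, 2.79, 3.14, 3.14, 3.14, 3.14].

## Interface

Orientations are given as a 3x3 rotation matrix whose columns are the frame's x, y, z axes.
In Python, from plant import ctrl, sensors, optics gives the robot as it stands. Calls block until the motion is done:
- ctrl.move_ptp(position, orientation): joint-space move of the TCP to a pose.
- ctrl.move_l(position, rot=None, vel=150, threshold=None): straight line of the TCP; rot=None keeps the orientation; vel is the mean speed in mm/s. With threshold (N) it stops when the force on the tool has changed by that much, and returns True; else False.
- ctrl.set_joints(angles): joint-space move.
- ctrl.gripper_to(opening, force=None): finger opening in mm; force is the grip in N (None keeps the last); returns when the fingers have stopped.
- ctrl.hold(seconds).
- ctrl.solve_ik(position, orientation): joint angles nearest the present ones, or None.
- sensors.read_state(): the state.
- optics.grab_frame(name): name is "side" or "top" or "wrist"; returns (picture, depth): 400x640x3 uint8, red, green, blue; 400x640 float32, mm along the optical axis (not along the pixel's ray), 0 where there is no reading.
- optics.camera_params(name): a dict with "mtx" (3x3 intrinsics, pixels), "k1" (the pictures are not rectified: a ray, as slopes to the right and down, at radius r is drawn at 1 + k1 r^2 times it, then the intrinsics apply), "R" (3x3) and "t" (3): a world point X has camera coordinates R X + t; the wrist camera has in their place "T_tool_cam" (4x4, takes a point from camera to tool coordinates, whose origin is the TCP and whose axes are the flange's). Camera axes: x right, y down, z forward; pixel columns grow to the right and rows downward; lengths in mm; the calibration is good to about 2 mm. A picture is of the moment at which its call begins: read the wrist's pose just before it. camera_params takes no time and is no camera call.
A pose or a line that the arm cannot do raises ctrl.MotionError and nothing moves.
- ctrl.finish_job(): hands the job in; it is judged then, once.
The state is a dict: "t": time; "q": joint angles; "qvel": joint speeds; "tau": joint torques, N m; "eef_pos": TCP position; "eef_rot": TCP orientation; "force": force on the tool from outside, world axes, zero at the start; "wrist_torque": the same for the moment, N m; "grip_width": finger opening in mm; "grasp_force": force on a finger pad.
Only numpy, scipy, OpenCV 4.12 (cv2) and the standard library are available. Lean on these libraries where they do the work, as an engineer would, in place of code of your own. Each camera call takes 0.05 s, during which the arm holds its last target. There are 200 camera calls.

## Working session

There is one attempt and no reset: what is moved stays moved. The work goes in short steps, each a Python script; the robot and the scene stay as the last script left them, time stands still between calls to the robot, and variables do not carry over. Pictures are saved under pics/ and viewed, at most 10 in all, crops included, and the job is handed in when it is done.

```bash
mkdir -p pics; ls
python3 - <<'E'
from plant import ctrl,sensors,optics
import cv2,numpy as np
for n in("top","side"):
    p,d=optics.grab_frame(n); cv2.imwrite(f"pics/{n}0.png",p[:,:,::-1]); np.savez(f"{n}0.npz",p=p,d=d)
    c=optics.camera_params(n); print(n,c)
print(sensors.read_state()['t'],ctrl.tcp_to_tips)
E
```

```text
pics
top {'mtx': array([[390.13185177,   0.        , 319.45922731],
       [  0.        , 390.13185177, 196.15274992],
       [  0.        ,   0.        ,   1.        ]]), 'k1': -0.02448780819680654, 'R': array([[ 0.01949687, -0.9997347 ,  0.01226389],
       [-0.98577169, -0.02126997, -0.16673861],
       [ 0.16695523, -0.00883852, -0.98592486]]), 't': array([ -44.88490269,  565.31425521, 1397.07569994])}
side {'mtx': array([[490.4739733 ,   0.        , 317.19575586],
       [  0.        , 490.4739733 , 204.44689751],
       [  0.        ,   0.        ,   1.        ]]), 'k1': -0.060071822621050354, 'R': array([[-0.99971787, -0.00647673, -0.02285238],
       [ 0.01406666,  0.61380438, -0.78933283],
       [ 0.01913919, -0.78943159, -0.6135401 ]]), 't': array([ 537.39520405,  166.86103025, 1409.7361149 ])}
0.1 25.0
```

View pics/top0.png

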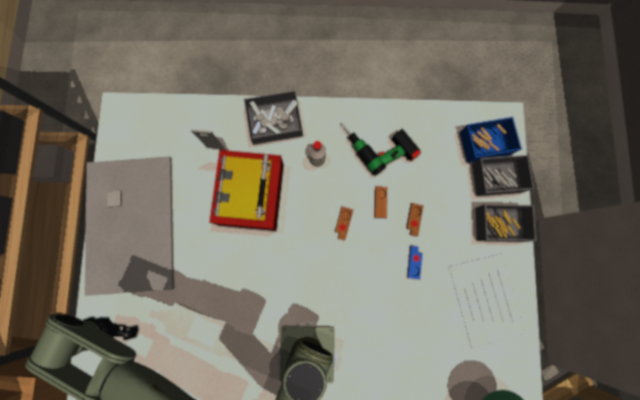

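View pics/side0.png

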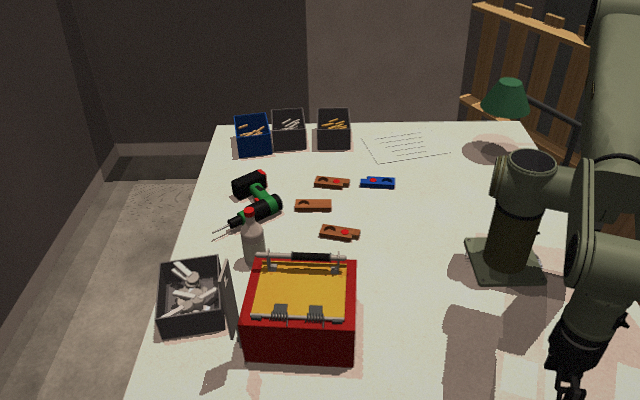

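The top view shows the bin at (247,190), the stay plate at (208,140) and the bolt grip at about (264,185). There are four candidates for the marked blanks:
- (344,222): wood with a red sticker.
- (415,219): wood with a red sticker.
- (381,202): wood without a sticker, so the good blank.
- (415,262): blue with a sticker, not meant.

By the description I choose the first two. The bottle is at (316,152) and the drill at (380,150).

```bash
cat > h.py <<'E'
from plant import ctrl,sensors,optics
import cv2,numpy as np
def rays(cam,uv):
    c=optics.camera_params(cam); K=c["mtx"]; uv=np.asarray(uv,float).reshape(-1,1,2)
    n=cv2.undistortPoints(uv,K,np.array([c["k1"],0,0,0,0.]),).reshape(-1,2)
    return np.c_[n,np.ones(len(n))],c
def pose(cam,c,st=None):   # returns world<-cam R,t
    if "R" in c: return c["R"].T,-c["R"].T@c["t"]
    T=c["T_tool_cam"]; Rt=np.array(st["eef_rot"]); return Rt@T[:3,:3],Rt@T[:3,3]+np.array(st["eef_pos"])
def onplane(cam,uv,z,st=None):
    r,c=rays(cam,uv); R,t=pose(cam,c,st); d=r@R.T; return t+d*((z-t[2])/d[:,2])[:,None]
def points(cam,uv,depth,st=None):
    r,c=rays(cam,uv); R,t=pose(cam,c,st); return t+(r*np.asarray(depth)[:,None])@R.T
def hsv(p): return cv2.cvtColor(p,cv2.COLOR_RGB2HSV)
def wood(p):
    h=hsv(p); return cv2.inRange(h,(4,100,60),(16,255,255))
def red(p):
    h=hsv(p); return cv2.inRange(h,(0,190,70),(4,255,255))|cv2.inRange(h,(172,190,70),(180,255,255))
def down(yaw):  # tool z down, tool y axis at world angle yaw
    y=np.array([np.cos(yaw),np.sin(yaw),0]); z=np.array([0,0,-1.]); return np.c_[np.cross(y,z),y,z]
E
python3 - <<'E'
from h import *
f=np.load("top0.npz"); p,d=f['p'],f['d']; h=hsv(p)
for u,v in [(344,215),(346,232),(381,202),(415,212),(416,228),(217,222),(245,190),(343,226)]: print((u,v),h[v,u],p[v,u],d[v,u])
v,u=np.mgrid[130:240,195:300]; uv=np.c_[u.ravel(),v.ravel()]; P=points("top",uv,d[v,u].ravel())
hh=h[v,u].reshape(-1,3); 
deck=(P[:,2]>128)&(P[:,2]<150)&((hh[:,0]<6)|(hh[:,0]>172))&(hh[:,1]>150)
yel=(hh[:,0]>18)&(hh[:,0]<35)&(hh[:,1]>150)
print(deck.sum(),P[deck].mean(0),cv2.minAreaRect(P[deck][:,:2].astype(np.float32)))
print(yel.sum(),np.median(P[yel],0),cv2.minAreaRect(P[yel][:,:2].astype(np.float32)))
m=cv2.inRange(h,(0,110,60),(16,255,255)); m[:, :325]=0; m[:180]=0; m[250:]=0; m[:,440:]=0
for c in cv2.findContours(m,0,2)[0]:
    if cv2.contourArea(c)<80: continue
    q=onplane("top",c.reshape(-1,2),18); print(cv2.contourArea(c),cv2.minAreaRect(q[:,:2].astype(np.float32)))
big=cv2.resize(p[170:280,320:450],None,fx=5,fy=5,interpolation=3); 
cv2.imwrite("pics/crop1.png",big[:,:,::-1])
E
```

```text
(344, 215) [ 12 180 143] [143  83  42] 1473.3905
(346, 232) [ 12 126 142] [142  99  72] 1455.8733
(381, 202) [ 13 180 146] [146  86  43] 1477.3099
(415, 212) [ 12 177 143] [143  83  44] 1474.0416
(416, 228) [ 12 177 141] [141  82  43] 1467.2434
(217, 222) [  1 222 132] [132  22  17] 1332.1632
(245, 190) [ 25 224 174] [174 150  21] 1344.2114
(343, 226) [  1 213 170] [170  33  28] 1459.6683
1328 [554.72955746 203.77058112 140.18171799] ((572.864990234375, 224.8540496826172), (218.5324249267578, 260.5343322753906), 85.82537841796875)
2275 [570.41148706 231.56054683 145.56873391] ((526.9074096679688, 127.7419204711914), (437.3171081542969, 244.72508239746094), 65.50418090820312)
280.5 ((472.0208740234375, -123.23046875), (41.723758697509766, 115.44938659667969), 75.74533081054688)
289.5 ((491.0353088378906, -390.5697021484375), (43.76816940307617, 115.40962982177734), 78.8920669555664)
307.5 ((554.2106323242188, -264.6352233886719), (41.905784606933594, 115.37913513183594), 89.4856948852539)
```

View pics/crop1.png

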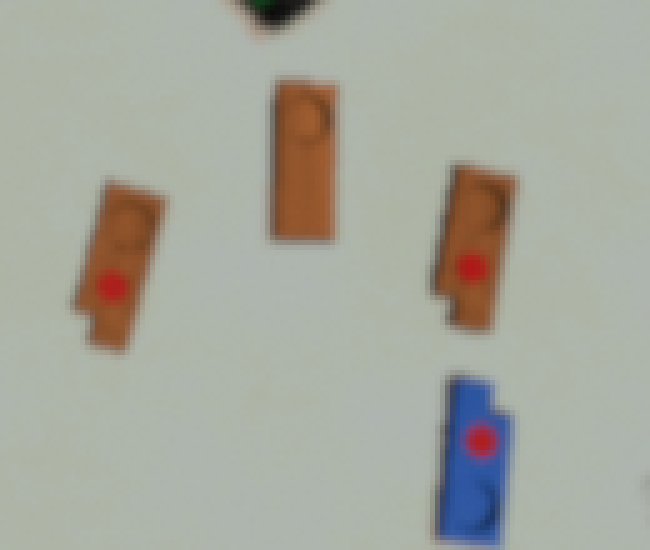

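Confirmed in the crop: the blanks at crop (120,267) and (475,250) have stickers and a broken corner. The one at (305,160) is sound and the blue one is a decoy. Next is a close look at the bin with the wrist camera.

Run:
```python
from h import *
by=np.deg2rad(-4.2); c=np.array([573,225,430.])
st=sensors.read_state(); print(np.array(st["eef_rot"]).round(2).tolist())
for a in (by+np.pi/2,by-np.pi/2): print(ctrl.solve_ik(c,down(a)))
R=min((down(by+np.pi/2),down(by-np.pi/2)),key=lambda R:abs(ctrl.solve_ik(c,R)[5]) if ctrl.solve_ik(c,R) is not None else 9)
p=np.array(st["eef_pos"]); p[2]=400
ctrl.move_l(p,vel=250)
ctrl.move_ptp(c,R)
st=sensors.read_state(); p,d=optics.grab_frame("wrist"); np.savez("w1.npz",p=p,d=d,eef_pos=st["eef_pos"],eef_rot=st["eef_rot"])
cv2.imwrite("pics/w1.png",p[:,:,::-1]); print(st["t"],st["q"],st["eef_pos"],optics.camera_params("wrist")["T_tool_cam"])
```

```text
[[-0.98, 0.22, -0.0], [0.22, 0.98, -0.0], [0.0, -0.0, -1.0]]
[ 2.33682210e-01  2.24226710e-01  1.17084442e+00 -4.44089210e-16
  1.74652152e+00 -1.26381029e+00]
[ 2.33682210e-01  2.24226710e-01  1.17084442e+00 -4.44089210e-16
  1.74652152e+00  1.87778236e+00]
2.8417 [ 2.35265953e-01  2.24029997e-01  1.17112723e+00  3.99836088e-04
  1.74659249e+00 -1.26370267e+00] [572.48647568 225.98750179 429.9761512 ] [[ 7.44899118e-04 -9.61196237e-01 -2.75864529e-01  7.00640723e+01]
 [ 9.99999062e-01  3.98932780e-04  1.31022910e-03 -6.92286690e-01]
 [-1.14933587e-03 -2.75865246e-01  9.61195633e-01 -1.17170954e+02]
 [ 0.00000000e+00  0.00000000e+00  0.00000000e+00  1.00000000e+00]]
```

View pics/w1.png

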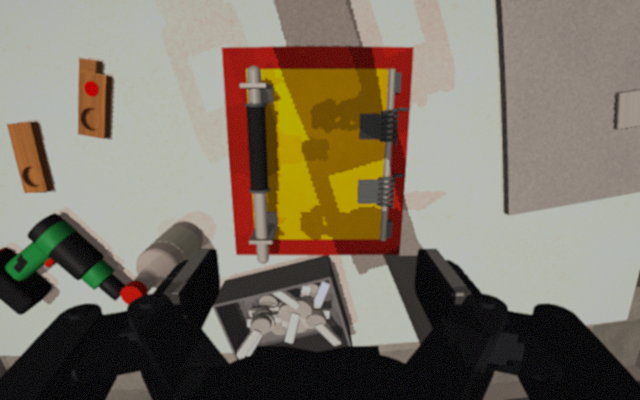

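The wrist view shows the deck corners near (222,47), (412,47), (400,255) and (237,255), with the black grip from (258,107) to (260,190). I measure both.

Run:
```python
from h import *
f=np.load("w1.npz"); p,d=f['p'],f['d']; st={k:f[k] for k in("eef_pos","eef_rot")}
h=hsv(p); v,u=np.mgrid[30:275,200:430]; uv=np.c_[u.ravel(),v.ravel()]; D=d[v,u].ravel(); P=points("wrist",uv,D,st)
hh=h[v,u].reshape(-1,3)
deck=(abs(P[:,2]-140)<8)&((hh[:,0]<8)|(hh[:,0]>170))&(hh[:,1]>140)&(D>0)
m=np.zeros(p.shape[:2],np.uint8); m[uv[deck,1],uv[deck,0]]=255
c=max(cv2.findContours(m,0,1)[0],key=cv2.contourArea); q=onplane("wrist",c.reshape(-1,2),140,st)
print("deck z",np.median(P[deck][:,2]),cv2.minAreaRect(q[:,:2].astype(np.float32)))
g=cv2.inRange(h,(0,0,0),(180,255,60)); g[:, :240]=0; g[:,280:]=0; g[:95]=0; g[200:]=0
g=cv2.morphologyEx(g,2,np.ones((5,5),np.uint8))
c=max(cv2.findContours(g,0,1)[0],key=cv2.contourArea).reshape(-1,2); print(cv2.boundingRect(c))
q=onplane("wrist",c,190,st); r=cv2.minAreaRect(q[:,:2].astype(np.float32)); print("grip",r)
gg=(g[v,u].ravel()>0)&(D>0); print("grip top z",np.percentile(P[gg][:,2],[10,50,90]))
a=np.deg2rad(-4.2)
```

```text
deck z 139.57948260481533 ((572.4373779296875, 226.47970581054688), (217.661865234375, 256.2645568847656), 86.05903625488281)
(247, 105, 21, 86)
grip ((549.4788818359375, 163.76345825195312), (18.816726684570312, 91.46939086914062), 86.0981216430664)
grip top z [192.12743622 195.5718425  197.25218974]
```

```bash
cat >> h.py <<'E'
C=np.array([572.5,226.5,0]); YAW=np.deg2rad(-3.93)
B=np.array([[np.cos(YAW),-np.sin(YAW),0],[np.sin(YAW),np.cos(YAW),0],[0,0,1]])
RB=down(YAW+np.pi/2)
def bin(x,y,z): return C+B@np.array([x,y,z])          # grasp point in bin frame -> TCP
def tcp(x,y,z): return bin(x,y,z+6)
def swing(a,s):   # TCP for flap angle a, slide s
    ph=np.arctan2(42,-150)-a; r=np.hypot(42,150)
    return tcp(-20+s,85+r*np.cos(ph),146+r*np.sin(ph))
def rep(tag=""):
    st=sensors.read_state(); e=B.T@(np.array(st["eef_pos"])-C); print(tag,"t%.2f"%st["t"],"binpos",e.round(1),"F",(B.T@np.array(st["force"])).round(1),"w%.1f g%.1f"%(st["grip_width"],st["grasp_force"]))
E
python3 - <<'E'
from h import *
ctrl.gripper_to(55,60)
p=swing(0,1.5)
ctrl.move_ptp(p+[0,0,60],RB); rep("above")
print(ctrl.move_l(p,RB,vel=100,threshold=12)); rep("at")
ctrl.gripper_to(10,60); rep("grip")
for a in np.linspace(0,1.5,13)[1:]:
    ctrl.move_l(swing(a,1.5),RB,vel=90)
    rep("%.2f"%a)
    st=sensors.read_state()
    if st["grip_width"]<15 or np.linalg.norm(st["force"])>40: print("stop"); break
E
```

```text
above t4.08 binpos [-17.2 -64.6 255.7] F [0.8 1.3 0.6] w54.7 g0.0
False
at t4.83 binpos [-17.9 -64.8 194.7] F [-0.6  0.6 -0.1] w55.1 g0.0
grip t5.25 binpos [-18.  -65.1 194.9] F [-0.4 -1.4  2.9] w18.2 g58.4
0.12 t5.62 binpos [-18.1 -59.9 211.3] F [ 4.9 -4.3 -6.1] w17.8 g58.9
0.25 t5.98 binpos [-18.1 -52.5 228.3] F [ 4.9 -8.2 -6.3] w18.1 g59.0
0.38 t6.35 binpos [-18.1 -42.7 245.6] F [  0.9 -10.6  -0.4] w18.4 g58.8
0.50 t6.72 binpos [-18.  -31.7 260.3] F [  1.4 -15.3  -0.3] w17.9 g58.9
0.62 t7.08 binpos [-17.6 -18.3 274.8] F [ -0.1 -18.1   5.5] w18.4 g58.8
0.75 t7.45 binpos [-16.8  -3.3 287.7] F [ -0.5 -20.3  10.3] w17.8 g58.8
0.88 t7.82 binpos [-15.6  14.7 299.8] F [ -1.6 -19.7  17.5] w18.2 g58.7
1.00 t8.18 binpos [-14.9  32.8 308.6] F [ -1.2 -19.8  22.7] w17.7 g58.7
1.12 t8.55 binpos [-14.8  53.7 313.2] F [ -0.2 -14.   21. ] w17.7 g61.6
1.25 t8.92 binpos [-15.1  74.9 314.7] F [  1.1 -10.6  18.8] w17.8 g63.6
1.38 t9.28 binpos [-15.8  95.8 313.2] F [ 1.  -7.5 14.6] w17.8 g65.6
1.50 t9.65 binpos [-16.6 116.3 309.1] F [ 0.9 -3.5 11.3] w17.8 g67.6
```

Run:
```python
from h import *
print(ctrl.move_l(swing(1.6,1.5),RB,vel=25,threshold=14)); rep("stop")
p=np.array(sensors.read_state()["eef_pos"])
f0=(B.T@sensors.read_state()["force"])
for i in range(1,9):
    hit=ctrl.move_l(p+B@[5.0*i,0,0],RB,vel=40,threshold=25); rep(i)
    if hit or abs((B.T@sensors.read_state()["force"]-f0)[0])>20: break
q,_=optics.grab_frame("side"); cv2.imwrite("pics/s2.png",cv2.resize(q[200:380,140:400,::-1],None,fx=3,fy=3))
```

```text
True
stop t10.18 binpos [-16.3 122.4 307.8] F [-1.  -7.6  8.2] w17.9 g67.2
1 t10.47 binpos [-10.8 119.6 308.4] F [-0.7 -7.5  3.7] w17.7 g66.9
2 t10.74 binpos [ -5.7 119.7 308.4] F [ 0.2 -7.2  3.5] w17.5 g66.9
3 t11.02 binpos [ -0.7 119.7 308.4] F [ 0.4 -6.4  3.1] w17.8 g66.9
4 t11.29 binpos [  4.3 119.7 308.5] F [ 0.2 -6.3  4.1] w17.6 g66.9
5 t11.57 binpos [  9.3 119.7 308.5] F [-0.5 -7.7  3.6] w17.7 g66.9
6 t11.84 binpos [ 14.3 119.7 308.4] F [ 0.7 -6.7  3.3] w18.0 g66.9
7 t12.12 binpos [ 18.3 119.8 308.4] F [-2.8 -8.2  3.6] w17.6 g67.0
8 t12.39 binpos [ 18.7 120.7 308.2] F [-14.6  -7.3   8.4] w18.2 g67.3
```

View pics/s2.png

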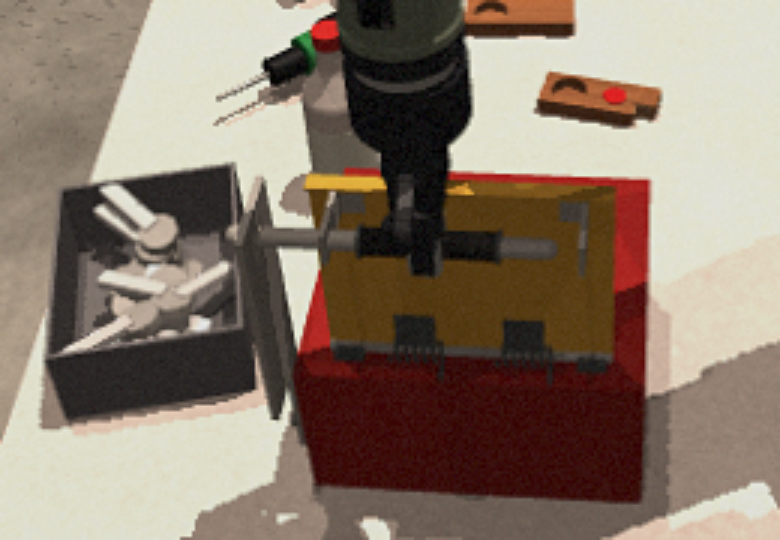

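The bolt tip shows past the stay plate at crop (232,235). It travelled about 35 mm and then met its stop. Now I release it and fetch blank A.

```bash
cat >> h.py <<'E'
def pick(xy,longdeg,z=27):
    a=np.deg2rad(longdeg)+np.pi/2; c=np.array([*xy,0.])
    ctrl.move_ptp(c+[0,0,200],down(a)); ctrl.gripper_to(75,40)
    ctrl.move_l(c+[0,0,70],vel=250); print(ctrl.move_l(c+[0,0,z],vel=70,threshold=8)); rep("low")
    ctrl.gripper_to(30,40); rep("gripped")
    ctrl.move_l(c+[0,0,330],vel=250); rep("lifted")
E
python3 - <<'E'
from h import *
ctrl.gripper_to(34,60); rep("open")
p=np.array(sensors.read_state()["eef_pos"])
ctrl.move_l(p+[0,0,90],vel=120); rep("up")
q,_=optics.grab_frame("side"); cv2.imwrite("pics/s3.png",cv2.resize(q[200:380,140:400,::-1],None,fx=2,fy=2))
for xy,l in (((472,-123.2),-14.3),((491,-390.6),-11.1)):
    a=np.deg2rad(l)+np.pi/2; print(ctrl.solve_ik(np.array([*xy,200.]),down(a)))
E
```

```text
open t12.75 binpos [ 22.9 121.8 307.2] F [-2.7 -4.6  1. ] w34.2 g1.9
up t13.64 binpos [ 22.7 121.9 396.1] F [-1.  -0.2  0. ] w33.7 g0.0
[-4.32959958e-01  7.67373147e-02  1.81154296e+00 -4.44089210e-16
  1.25331238e+00 -1.75417420e+00]
[-8.09827961e-01  3.63362376e-01  1.46224425e+00 -4.44089210e-16
  1.31598603e+00 -2.18689274e+00]
```

View pics/s3.png

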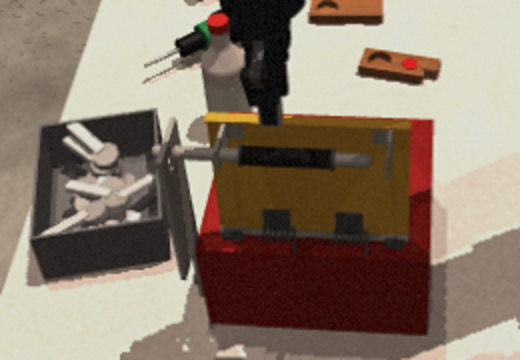

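The flap stays up, bolted. Next: pick blank A and drop it.

```bash
cat >> h.py <<'E'
def drop():
    ctrl.move_ptp(bin(0,-3,300),RB); rep("over")
    ctrl.move_l(bin(0,-3,200),vel=200); print(ctrl.move_l(bin(0,-3,125),vel=100,threshold=10)); rep("in")
    ctrl.gripper_to(64,40); ctrl.move_l(bin(0,-3,330),vel=250); rep("out")
E
python3 - <<'E'
from h import *
pick((472,-123.2),-14.3)
if sensors.read_state()["grip_width"]>38: drop()
E
```

```text
False
low t17.50 binpos [ -76.3 -355.8   26.9] F [-0.6  0.3 -0.3] w75.1 g0.0
gripped t17.88 binpos [ -75.6 -356.1   27.7] F [ 0.6 -1.1  3.2] w43.9 g42.5
lifted t19.24 binpos [ -77.2 -355.4  328.1] F [-1.1 -1.4 -1. ] w43.9 g42.1
over t20.60 binpos [  0.3  -4.1 300. ] F [ 0.1 -0.9 -1.9] w44.0 g42.1
False
in t22.15 binpos [  0.7  -2.8 125.8] F [ 0.2  0.  -0.8] w44.3 g42.1
out t23.45 binpos [ -0.9  -3.3 328.1] F [-0.2 -0.  -0.3] w64.1 g0.0
```

Run:
```python
from h import *
pick((491,-390.6),-11.1)
if sensors.read_state()["grip_width"]>38: drop()
ctrl.move_ptp(bin(-220,-120,380),RB)
q,_=optics.grab_frame("side"); w,_=optics.grab_frame("top")
cv2.imwrite("pics/f.png",np.vstack([cv2.resize(q[:,:,::-1],None,fx=.7,fy=.7),cv2.resize(w[90:290,180:460,::-1],(448,300))]))if 0 else cv2.imwrite("pics/f.png",np.hstack([cv2.resize(q[160:380,140:400,::-1],(400,338)),cv2.resize(w[90:290,180:430,::-1],(400,338))]))
rep()
```

```text
False
low t27.42 binpos [ -38.9 -621.3   26.9] F [ 0.1 -0.   0.3] w74.8 g0.0
gripped t27.80 binpos [ -38.4 -621.9   28. ] F [ 0.1 -0.6  2.8] w43.8 g43.4
lifted t29.16 binpos [ -39.8 -620.6  327.7] F [ 0.7  0.9 -0.7] w43.6 g43.1
over t31.38 binpos [  0.6  -4.  300.1] F [-1.  -0.4 -0.9] w43.9 g43.0
False
in t32.92 binpos [  0.7  -2.8 125.8] F [ 0.4  0.3 -1.6] w44.1 g43.0
out t34.23 binpos [ -0.9  -3.3 328.1] F [-0.9  0.2 -1.2] w63.7 g0.0
 t35.33 binpos [-219.2 -119.8  379.5] F [-0.   0.6  0.5] w63.9 g0.0
```

View pics/f.png

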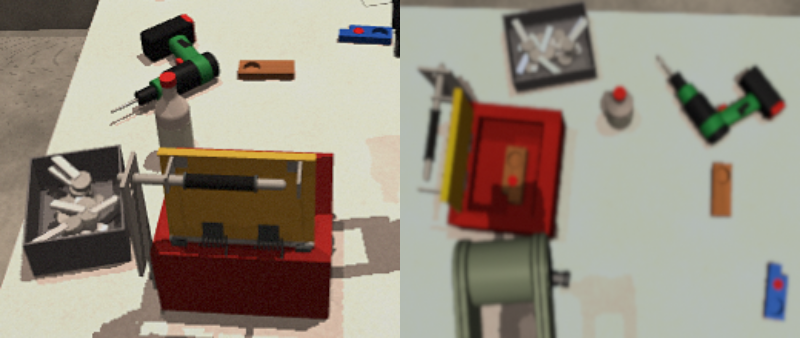

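The left half of the picture shows the flap up with its bolt through the plate at (130,178). The right half shows a marked blank lying flat in the bin at (513,175), on top of the other. Neither marked blank remains on the bench, and the good blank, bottle and drill are where they stood.

```bash
python3 -c "
from plant import ctrl
print(ctrl.finish_job())"
```

```text
the job is handed in; nothing more can be done
None
```

The job is handed in: the last pictures show the flap bolted open, both marked blanks dropped in the bin (the upper one visible), and the good blank, glue bottle and drill where they stood; the judge's verdict was not returned.

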